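# Set the spring dividers to the gauge lines and hold them

## Task

Pick up the spring dividers from their blue cradle by the orange grips, carry them over the setting gauge and squeeze them until their two points stand just above the two red lines, one point over each line. Keep the dividers level and the points close above the lines without touching the gauge, do not shift the brass slide or the things lying around, and finish while still holding the dividers there, the gap steady.

Things in the scene. Friction and masses are not known exactly. Their poses are not given: they have to be found in the camera images.
- dividers: Spring dividers (sprung tweezers), 0.12 kg, loose, lying open in the blue cradle: two steel legs 154 mm long, 4 mm thick, 20 mm high, hinged at the dark round heel. Origin on the hinge axis, level with the legs' underside; x from heel to points, midway between the open legs; z up. This body is the heel and left (+y) leg, which stands at +0.20 rad to x. Centre of mass 70 mm from the hinge
- divider_leg (a joint): Closing angle of the right leg: 0 fully open (points 60 mm apart, legs 0.40 rad apart), grows as the legs are squeezed, up to 0.36; the legs are then 0.40 minus this value apart. A spring opens it: 0.48 N m at 0, plus 1.2 N m per rad, so 5 to 10 N at the orange grips. Points lie 150 mm, grips 90 mm from the hinge axis
- grip_left (a point): Centre of the orange upright grip roll on the left leg: 12 mm across, 24 mm high; this point is 10 mm above the underside of the legs. Squeeze here from outside, one finger on each roll; over both rolls it is 52 mm when open. While squeezed, the finger opening is the distance between the two roll centres plus 12 mm
- grip_right (a point): The same on the right leg
- point_left (a point): Lower end of the down-turned point of the left leg (6 mm round, 14 mm below the underside of the legs), 150 mm from the hinge axis
- point_right (a point): The same on the right leg
- cradle: Fixed blue rest with black rubber tops, base plate 170x66x6 mm. Two supports with tops 64 mm above the table carry the dividers: a narrow one (36 mm wide) under the heel and a wide one (64 mm) just behind the points; between them, at the orange grips, it is open to the base plate. Origin at the middle of its underside, x towards the points
- gauge: Fixed setting gauge: dark steel plate 120x120x12 mm on a grey pedestal (plate top 92 mm above the table), with two raised blocks that each carry a red line. Origin in its underside; x is along the red lines; z up
- fixed_line (a point): Middle of the red line (34 mm long along x, 7 mm wide) on the aluminium block, which is fixed and stands 8 mm above the plate; this point is on its top, 100.5 mm above the table. Axes as the gauge's: x along the line, y across it, away from the other line
- slide_line (a point): Middle of the equal red line on the brass slide, parallel to the first at the same height, on its -y side, 20 to 40 mm away (differs from start to start)
- gauge_slide (a joint): Position of the brass slide, m: the distance between the two red lines is 0.020 plus this value. Already set: not to be moved
- tall_casting_top (a point): Top of the grey casting that stands between cradle and gauge: an obstacle, fixed, 238 mm high; its foot reaches from 105 mm nearer to the robot to 125 mm farther and 85 mm to either side. Carry the dividers over it (points above 250 mm) or round it
- low_casting_top (a point): Top of the other grey casting, on the robot's side of the gauge: an obstacle, fixed, 198 mm high, its foot 120 mm by 200 mm
- column_top (a point): Top of the dark upright column behind the gauge, 340 mm high: an obstacle, fixed; a cross arm 35 mm thick at 200 to 235 mm height reaches 90 to 120 mm to its left and right
- vise_top (a point): Top of the rear jaw of the bench vise, 145 mm high: an obstacle, fixed; a part 118 mm high reaches 57 mm farther from the robot, towards the cradle
- tape_measure: Bystander: yellow and black tape measure, 36x91x62 mm
- screwdriver: Bystander: red-handled screwdriver, 217 mm long, lying
- wrench: Bystander: steel combination wrench, 232 mm long, lying
- hinge_packet: Bystander: white packet, 57x77x29 mm
- coupling: Bystander: brown pipe coupling, 48 mm across, 42 mm high
- spray_can: Bystander: dark green spray can, 65 mm across, 190 mm high, standing
- paint_marker: Bystander: white and red marker, 132 mm long, lying
- red_tool: Bystander: red block and grey cylinder in one line, 230 mm long, 45 mm high

How it is judged:
By the outcome, as a careful person would: the job done as asked, in the order asked, and still so for the second after the job is handed in, while the arm keeps its last pose, push and grip.
It also fails if it takes over 45 s, if anything falls off the work surface, if the arm or the gripper's body presses on something with over 40 N, if the wrist force passes 120 N, or if a joint passes its speed limit or range.

## Robot

A 6-joint arm with a two-finger parallel gripper is mounted at the origin on a cart in front of the work surface, level with it; the furniture and walls round the work are solid. World frame = base frame: x ahead of the robot, y to its left, z up, the work surface at z = 0. Lengths are in m, angles in degrees, forces in N, time in s.
With the tool pointing down it reaches from about 0.275 to 0.75 m from the base axis. Payload 10.2 kg.
Tool frame: the origin (TCP) lies midway between the tips of the shut fingers; the grasp point (between the pads) lies 19 mm behind it; z points along the fingers, y is the line along which they close (so a half turn about z gives the same grasp; the last joint's range is limited). The gripper opens to 85 mm and grips with 20 to 120 N. Pads are 22 mm wide; open, the fingers measure 114 mm over their backs; the gripper's body (76 mm by 85 mm) begins 54 mm behind the grasp point. The pads swing forward as they close: fully open they stand 13 mm farther back than shut.
Start: joints at [-86.253, 17.928, 85.812, -0, 76.261, -12.8], TCP at [0.15, -0.503, 0.231] pointing down, gripper open.
Joint ranges: [-168.41, 168.41], [-55.51, 124.54], [10.69, 146.95], [-70.63, 250.63], [1, 178], [-165.06, 165.06]. Speed limits (degrees/s): [136.94, 136.94, 172.46, 180, 180, 180].

## Interface

Orientations are given as [roll, pitch, yaw] about the fixed x, y, z axes, in that order (R = Rz(yaw) Ry(pitch) Rx(roll)).
In Python, from workcell import get_obs, snapshot, hand_in gives the robot as it stands.
- The arm moves only by the tool carry_out, never from a script. Its argument "motion" is one flat list of numbers, 5 for each row, row after row: the shift along the world's x, y, z in m, then the turn about the world's z in rad, then the finger opening in m, from 0 to 0.0854. In form: [dx, dy, dz, yaw, gripper, dx, dy, dz, yaw, gripper, ...]. A call has 1 to 20 rows; each row shifts and turns the commanded pose from where the row before left it; what a row does not reach is not made up. A row lasts 1/8 s, in which the tool goes at most 62.5 mm and 10.7 degrees, less where a joint would pass 70% of its speed; a pose out of reach is approached as far as the arm can. A call is refused whole if a number of a shift passes 0.0625 or a number of a turn 0.188, either way. A call with a gripper value outside its range is refused whole. The fingers move at their own pace and stop on an object; "squeeze" is the grip in N (left out, the last holds). Time passes only in rows, so rows that do not move let the fingers close. It gives the time, the measured TCP pose, the force, the opening and the grip force at its end, in the units of the state.
- get_obs(): the state, without advancing time (a new reading comes with each control period).
- snapshot(name): name is "scene" or "top" or "wrist"; returns a dict with "color" (420x560x3 uint8, red, green, blue), "depth" (420x560 float32, m along the optical axis (not along the pixel's ray), 0 where there is no reading), "fx", "fy", "cx", "cy" (pixels), "eye" and "attitude" of the camera in the world; the wrist camera has in their place "T_tool_cam" (4x4, takes a point from camera to tool coordinates, whose origin is the TCP and whose axes are the flange's). Camera axes: x right, y down, z forward; pixel columns grow to the right and rows downward; lengths in m; the calibration is good to about 2 mm. A picture is of the moment at which its call begins: read the wrist's pose just before it.
- hand_in(): hands the job in; it is judged then, once.
The state is a dict: "time": time; "joints": joint angles; "joint_velocities": joint speeds; "joint_efforts": joint torques, N m; "tcp_pos": TCP position; "eef_rot": TCP orientation; "force": force on the tool from outside, world axes, zero at the start; "wrist_torque": the same for the moment, N m; "finger_gap": finger opening in m; "grip_force": force on a finger pad.
Only numpy, scipy, OpenCV 4.12 (cv2) and the standard library are available. Lean on these libraries where they do the work, as an engineer would, in place of code of your own. Each camera call takes 0.05 s, during which the arm holds its last target. There are 200 camera calls.

## Working session

There is one attempt and no reset: what is moved stays moved. The work goes in short steps, Python scripts to look and compute and a tool call to move; the robot and the scene stay as the last step left them, time stands still between calls to the robot, and variables do not carry over. Pictures are saved under pics/ and viewed, at most 10 in all, crops included, and the job is handed in when it is done.

Besides the shell and the picture viewer there is one more tool, called by a JSON object that holds its "api" and its "payload". carry_out: Moves the arm, as the interface text tells. Its arguments: {"type":"object","properties":{"motion":{"type":"array"},"squeeze":{"type":"number"}},"required":["motion"]}

```bash
mkdir -p pics
cat > h.py <<'E'
import numpy as np, cv2, pickle
from workcell import get_obs, snapshot, hand_in
from scipy.spatial.transform import Rotation as R
def cam(name):
    o=get_obs(); s=snapshot(name)
    if 'T_tool_cam' in s:
        T=np.eye(4);T[:3,:3]=R.from_euler('xyz',o['eef_rot'],degrees=True).as_matrix();T[:3,3]=o['tcp_pos'];s['T']=T@np.array(s['T_tool_cam'])
    return s
def cloud(s):
    h,w=s['depth'].shape;u,v=np.meshgrid(np.arange(w),np.arange(h));d=s['depth']
    P=np.stack([(u-s['cx'])/s['fx']*d,(v-s['cy'])/s['fy']*d,d],-1)
    return P@s['T'][:3,:3].T+s['T'][:3,3]
def save(s,f): cv2.imwrite('pics/'+f,s['color'][...,::-1])
E
python3 - <<'E'
from h import *
print(get_obs())
for n in['scene','top']:
    s=cam(n);save(s,n+'.png');pickle.dump(s,open(n+'.pkl','wb'));print(n,{k:v for k,v in s.items() if k not in('color','depth')})
a=cv2.imread('pics/scene.png');b=cv2.imread('pics/top.png')
E
```

```text
{'time': 0.0, 'joints': array([-8.62522026e+01,  1.79593241e+01,  8.58555278e+01, -6.58305196e-04,
        7.62604114e+01, -1.27989822e+01]), 'joint_velocities': array([ 0.07856163, -0.05320661, -0.03662987, -0.07429345,  0.06602741,
       -0.03281625]), 'joint_efforts': array([-4.32174802e-04, -4.12270081e+01, -2.59745461e+01, -2.07594721e-04,
        4.13996866e-03, -1.84297625e-05]), 'tcp_pos': array([ 0.14949458, -0.50298848,  0.23072617]), 'eef_rot': array([-1.79926465e+02, -1.60497788e-02,  1.65469261e+01]), 'force': array([-0.63091265, -0.8860393 ,  0.02330688]), 'wrist_torque': array([ 0.01426563,  0.05630117, -0.01931912]), 'grip_force': 0.0, 'finger_gap': 0.08543151443933222}
scene {'fx': 474.5579395086623, 'fy': 474.5579395086623, 'cx': 282.5309272200932, 'cy': 216.34737940606962, 'eye': array([-0.20556632,  0.90850924,  1.33039598]), 'attitude': array([-133.14700219,   -0.9778135 , -138.14926545])}
top {'fx': 437.45158924086974, 'fy': 437.45158924086974, 'cx': 282.13708484756, 'cy': 211.93903824536477, 'eye': array([0.46521208, 0.01590407, 1.33002023]), 'attitude': array([-174.87377836,   -0.59272285,  -90.63240279])}
```

View pics/scene.png

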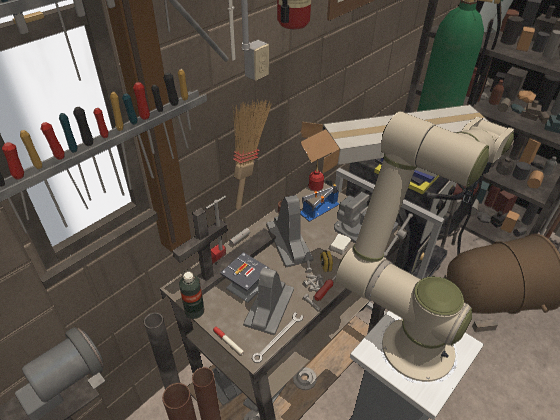

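View pics/top.png

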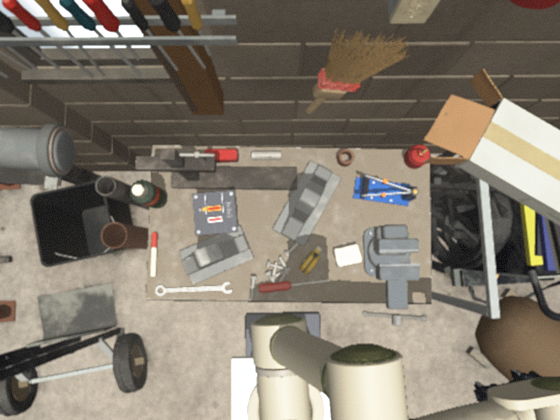

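The top view has the cradle with dividers at about (385,190), the gauge at (215,212), the tall casting between them at (307,200), and the column at (195,160). Next I'll zoom in and measure.

```bash
cat >> h.py <<'E'
_cam=cam
def cam(n):
    s=_cam(n)
    if 'eye' in s: fix(s)
    return s
def fix(s):
    T=np.eye(4);T[:3,:3]=R.from_euler('xyz',s['attitude'],degrees=True).as_matrix();T[:3,3]=s['eye'];s['T']=T
def blobs(s,lo,hi,amin=4,box=None):
    hsv=cv2.cvtColor(s['color'],cv2.COLOR_RGB2HSV);m=cv2.inRange(hsv,lo,hi)
    if lo[0]==0: m|=cv2.inRange(hsv,(175,lo[1],lo[2]),(180,255,255))
    if box: k=np.zeros_like(m);x0,y0,x1,y1=box;k[y0:y1,x0:x1]=255;m&=k
    n,l,st,c=cv2.connectedComponentsWithStats(m);P=cloud(s)
    for i in range(1,n):
        if st[i,4]>=amin:
            q=P[(l==i)&(s['depth']>0)]
            print(c[i].round(1),st[i],np.median(q,0).round(4) if len(q) else '', 'zmax',np.round(np.percentile(q[:,2],95),3) if len(q) else '')
E
python3 - <<'E'
from h import *
s=pickle.load(open('top.pkl','rb'));fix(s)
P=cloud(s)
for (u,v) in [(270,240),(385,190),(215,215),(307,200),(200,160),(400,240),(230,250),(144,192)]: print((u,v),P[v,u].round(3))
box=(345,165,430,215);print('orange top');blobs(s,(5,120,120),(22,255,255),3,box)
print('red gauge');blobs(s,(0,120,100),(8,255,255),3,(190,185,240,238))
print('blue');blobs(s,(100,120,60),(125,255,255),20,box)
a=s['color'][165:215,345:430,::-1];b=s['color'][180:245,185:245,::-1]
a=cv2.resize(a,None,fx=7,fy=7,interpolation=2)[:350,:420+175];b=cv2.resize(b,None,fx=6,fy=6,interpolation=2)
c=pickle.load(open('scene.pkl','rb'));fix(c)
print('scene');blobs(c,(5,120,120),(22,255,255),2,(295,180,345,220));blobs(c,(0,120,100),(8,255,255),2,(220,250,265,290))
cv2.imwrite('pics/c1.png',a)
E
```

```text
(270, 240) [ 0.499  0.039 -0.004]
(385, 190) [ 0.648 -0.314  0.007]
(215, 215) [0.569 0.192 0.094]
(307, 200) [ 0.592 -0.059  0.241]
(200, 160) [0.683 0.198 0.303]
(400, 240) [ 0.492 -0.317  0.143]
(230, 250) [0.47  0.15  0.093]
(144, 192) [0.625 0.368 0.177]
orange top
[384.7 180.5] [383 179   5   4  15] [ 0.665  -0.2938  0.0861] zmax 0.093
[414.4 190.6] [413 190   4   3   5] [ 0.635  -0.3767  0.091 ] zmax 0.094
[383.  194.5] [382 193   3   4  10] [ 0.624  -0.2883  0.0855] zmax 0.089
red gauge
[214.1 207.8] [209 207  10   3  16] [0.5886 0.1924 0.1006] zmax 0.105
[213.5 219. ] [211 219   6   1   6] [0.5574 0.1953 0.1012] zmax 0.104
blue
[357.6 187.5] [354 178   9  20 121] [ 0.6577 -0.231   0.0072] zmax 0.012
[380.  187.5] [368 179  34  14 239] [ 0.6542 -0.2953  0.0076] zmax 0.012
[392.4 199.3] [372 195  38  10 212] [ 0.6193 -0.3415  0.0074] zmax 0.012
scene
[334.  184.8] [333 184   3   2   4] [ 0.6321 -0.3761  0.0918] zmax 0.097
[315.  191.7] [314 191   3   3   7] [ 0.665  -0.2933  0.085 ] zmax 0.091
[316.  196.5] [316 196   1   2   2] [ 0.6791 -0.3224  0.0342] zmax 0.066
[321.8 196.8] [321 196   3   3   6] [ 0.6245 -0.2875  0.0874] zmax 0.088
[221.  250.7] [220 250   3   2   3] [0.7405 0.1593 0.0371] zmax 0.042
[242.  266.5] [239 264   7   6  12] [0.5884 0.1953 0.1022] zmax 0.106
[248.7 271.1] [246 268   7   7  11] [0.5559 0.1974 0.1023] zmax 0.107
```

View pics/c1.png

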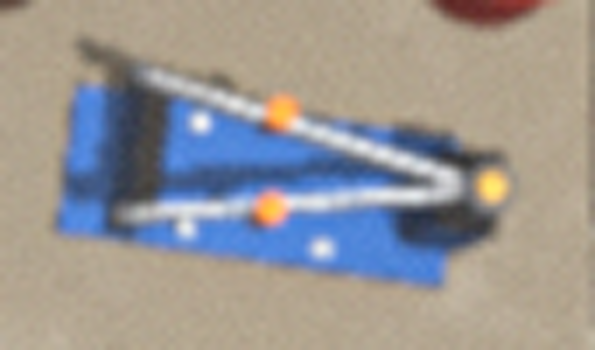

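The crop shows the heel at right (490,187), the orange grips at (283,110) and (270,208), and the points at left. The top and scene cameras agree on the grips to within about 1–2 mm, with roll tops at 0.086. I'll move above the cradle and look with the wrist camera.

{"api": "carry_out", "payload": {"motion": [0.01,0.005,0.05,0.0955,0.085,0.039,0.018,0.04,0.0955,0.085,0.039,0.018,0,0.0955,0.085,0.039,0.018,0,0.0955,0.085,0.039,0.018,0,0.0955,0.085,0.039,0.018,0,0.0955,0.085,0.039,0.018,0,0.0955,0.085,0.039,0.018,0,0.0955,0.085,0.039,0.018,0,0.0955,0.085,0.039,0.018,0,0.0955,0.085,0.039,0.018,0,0.0955,0.085,0.039,0.018,-0.03,0.0955,0.085,0.029,0.012,-0.03,0,0.085,0,0,0,0,0.085,0,0,0,0,0.085], "squeeze": 40}}

```text
time: 1.98
tcp_pos: [0.6172, -0.2888, 0.2621]
eef_rot: [180.0, 0.0, 82.2]
force: [-0.6, -1.2, 0.0]
finger_gap: 0.085
grip_force: 0.0
```

Run:
```python
from h import *
o=get_obs();print(o['time'],o['tcp_pos'],o['eef_rot'],o['joints'].round(1))
s=cam('wrist');pickle.dump(s,open('w1.pkl','wb'));save(s,'w1.png');print(s['T_tool_cam'],s['fx'])
blobs(s,(5,120,120),(22,255,255),30)
# gauge surroundings from top+scene heightmap
for n in['top','scene']:
    t=pickle.load(open(n+'.pkl','rb'));fix(t);P=cloud(t).reshape(-1,3)
    H=np.full((17,22),np.nan)
    for i in range(17):
        for j in range(22):
            x=.75-.025*i;y=.30-.025*j
            q=P[(abs(P[:,0]-x)<.0125)&(abs(P[:,1]-y)<.0125)&(P[:,2]<.4)]
            if len(q)>1:H[i,j]=np.percentile(q[:,2],90)
    print(n,'rows x .75 down, cols y .30..-.225')
    for i in range(17):print(round(.75-.025*i,3),' '.join('%4.0f'%(1000*v) for v in H[i]))
```

```text
1.975 [ 0.61717101 -0.28877198  0.26214994] [1.79960822e+02 3.84958829e-02 8.21861247e+01] [-34.9  38.4  50.   -0.   91.6 -27.1]
[[ 2.35704312e-04 -9.63989370e-01 -2.65940669e-01  6.71420080e-02]
 [ 9.99999563e-01 -1.34015280e-05  9.34881983e-04 -1.69667751e-04]
 [-9.04780305e-04 -2.65940773e-01  9.63988945e-01 -1.42901724e-01]
 [ 0.00000000e+00  0.00000000e+00  0.00000000e+00  1.00000000e+00]] 310.0102212542842
[64.6 11.2] [ 38   0  60  32 467] [ 0.4304 -0.0861  0.0599] zmax 0.062
[87.  5.] [ 70   0  35  16 164] [ 0.451  -0.0821  0.055 ] zmax 0.06
[128.   37.2] [122  30  13  16 119] [ 0.4637 -0.1008  0.0052] zmax 0.007
[286.8 189.5] [282 185  11  11  97] [ 0.6229 -0.2873  0.0862] zmax 0.087
[324.7 190. ] [319 185  12  11 109] [ 0.6623 -0.2931  0.0863] zmax 0.088
[304.2 268.4] [300 264  10  10  79] [ 0.6305 -0.3773  0.0911] zmax 0.092
top rows x .75 down, cols y .30..-.225
0.75  nan  nan  nan   49   48   48   48   43   18   37   37   38   35    4    4    4    3    3    3   45   42   41
0.725  nan  nan  nan  nan   32   31   31   32   31   31   32   33   31   31    4   19   21   40    
[... 3044 characters left out ...]
  5   18
0.475   18   20  175  201  197 -711 -706   37   30    4    5    4    6   15   15    6    5    7   28   34   32   30
0.45   29   56  166  200  200  136   60   20   18    4    4    6   16    5   31   61   52   -1   28   33   30   29
0.425   39   54  138  190  176   19   17   15    3    3   19   16   16    4   63   67    3    5   26   31   29   22
0.4   26   40   25   21   17    6    3    3    6    3   19   16   22    4   52   51    2    1 -308 -304 -304 -306
0.375    4   17   17    3    2    7    3    3   14    4   16   23   25   12    2   -5 -307 -304 -306 -308 -307 -308
0.35    8    8    7    8    8    7    4    3   12   26   28   27   24    3 -303 -305 -304 -306 -304 -303 -306 -303
```

View pics/w1.png

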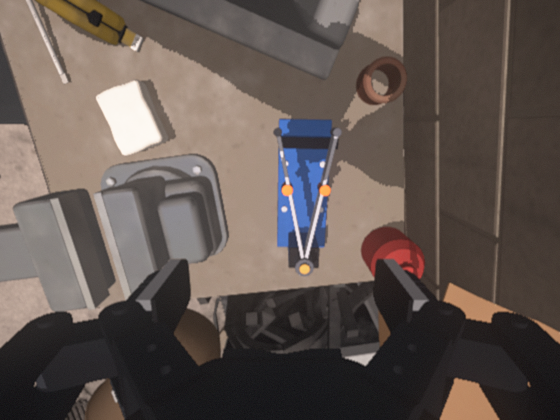

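Both measurements agree: grip midpoint is about (0.643,-0.2905), the axis is at 82°, and the roll tops are at 0.086. In the wrist view the grips are at (287,190) and (325,190) and the heel is at (304,268), with free space on both sides. Now I'll descend.

{"api": "carry_out", "payload": {"motion": [0.013,-0.001,0,0,0.07,0.013,-0.001,-0.02,0,0.07,0,0,-0.03,0,0.07,0,0,-0.03,0,0.07,0,0,-0.03,0,0.07,0,0,-0.03,0,0.07,0,0,-0.03,0,0.07,0,0,-0.02,0,0.07,0,0,-0.01,0,0.07,0,0,-0.008,0,0.07,0,0,0,0,0.07,0,0,0,0,0.07]}}

```text
time: 3.52
tcp_pos: [0.6438, -0.2905, 0.0541]
eef_rot: [179.9, 0.0, 82.2]
force: [-0.3, 0.1, 0.7]
finger_gap: 0.07
grip_force: 0.0
```

Run:
```python
from h import *
o=get_obs();print(o['time'],o['tcp_pos'],o['eef_rot'],o['finger_gap'],o['force'])
s=cam('wrist');save(s,'w2.png')
blobs(s,(5,120,120),(22,255,255),30)
```

```text
3.525 [ 0.64383391 -0.29048557  0.05413683] [1.79934034e+02 3.55421403e-02 8.22123739e+01] 0.07004910116395398 [-0.27653579  0.14122834  0.69823051]
[229.7 297.5] [215 284  30  28 647] [ 0.6231 -0.2872  0.0861] zmax 0.087
[327.8 297.7] [314 284  29  28 627] [ 0.6622 -0.2927  0.0862] zmax 0.087
```

View pics/w2.png

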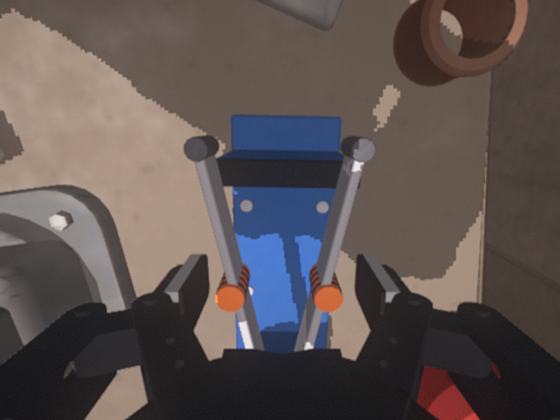

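The view shows the rolls at (230,297) and (328,297) centred between the open fingers. I'll lower 3 mm, close lightly, and lift a little.

{"api": "carry_out", "payload": {"motion": [-0.001,0,-0.002,0,0.06,0,0,0,0,0.052,0,0,0,0,0.048,0,0,0,0,0.045,0,0,0,0,0.043,0,0,0,0,0.043,0,0,0,0,0.043,0,0,0.005,0,0.043,0,0,0.01,0,0.043,0,0,0.015,0,0.043,0,0,0.02,0,0.043,0,0,0.0,0,0.043,0,0,0.0,0,0.043]}}

```text
time: 5.2
tcp_pos: [0.6423, -0.2901, 0.101]
eef_rot: [-180.0, -0.0, 82.2]
force: [-0.1, 0.4, -1.9]
finger_gap: 0.0433
grip_force: 6.7
```

Run:
```python
from h import *
o=get_obs();print(o['time'],o['tcp_pos'],o['eef_rot'],o['finger_gap'],o['force'],o['grip_force'])
s=cam('wrist');save(s,'w3.png');pickle.dump(s,open('w3.pkl','wb'))
blobs(s,(5,120,120),(22,255,255),30)
```

```text
5.2 [ 0.6423079  -0.29013269  0.10099734] [-1.79967381e+02 -1.65402505e-02  8.22087268e+01] 0.04330899918862203 [-0.09678899  0.41839849 -1.85538445] 6.6735877096652985
[242.4 300.1] [228 286  30  29 654] [ 0.6268 -0.2877  0.1345] zmax 0.136
[321.  300.5] [307 287  29  28 647] [ 0.6578 -0.2922  0.1346] zmax 0.136
```

View pics/w3.png

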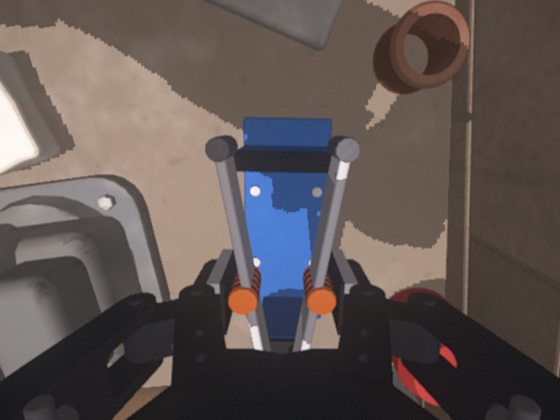

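The dividers are held level at 6.7 N, with the rolls at (242,300) and (321,300). Now I'll squeeze towards 32 mm in the air, rise, and carry them over the casting.

{"api": "carry_out", "payload": {"motion": [0,0,0.02,0,0.041,0,0,0.03,0,0.039,0,0,0.035,0,0.037,0,0,0.04,0,0.035,0,0,0.04,0,0.033,0,0,0.025,0,0.032,0,0,0,0,0.032,-0.007,0.02,0,0,0.032,-0.007,0.035,0,0,0.032,-0.007,0.035,0,0,0.032,-0.007,0.035,0,0,0.032,-0.007,0.035,0,0,0.032,-0.007,0.035,0,0,0.032,-0.007,0.035,0,0,0.032,-0.007,0.035,0,0,0.032,-0.007,0.035,0,0,0.032,-0.007,0.035,0,0,0.032,-0.007,0.015,0,0,0.032,0,0,0,0,0.032,0,0,0,0,0.032]}}

```text
time: 7.75
tcp_pos: [0.5657, 0.0587, 0.2908]
eef_rot: [-180.0, 0.0, 82.1]
force: [-0.1, -0.1, -0.4]
finger_gap: 0.0323
grip_force: 8.3
```

Run:
```python
from h import *
o=get_obs();print(o['time'],o['tcp_pos'],o['eef_rot'],o['finger_gap'],o['force'],o['grip_force'],o['joints'].round(0))
s=cam('wrist');save(s,'w4.png');pickle.dump(s,open('w4.pkl','wb'))
blobs(s,(5,120,120),(22,255,255),30)
print('red');blobs(s,(0,130,90),(6,255,255),15)
```

```text
7.75 [0.56565872 0.05866975 0.29080456] [-1.79967732e+02  2.03968599e-02  8.21479114e+01] 0.03229926170966671 [-0.1132424  -0.08664916 -0.39117035] 8.250848650932312 [-6. 22. 72. -0. 87.  2.]
[283.6  42.5] [273   9  23  63 353] [0.5876 0.2023 0.1001] zmax 0.102
[188.3 280.3] [178 268  25  23 229] [ 0.4232 -0.0547  0.059 ] zmax 0.062
[182.2 290.6] [173 280  23  19 174] [ 0.4121 -0.0683  0.0606] zmax 0.333
[256.3 299.2] [242 285  30  29 643] [0.5555 0.06   0.323 ] zmax 0.324
[307.2 299.6] [293 285  29  29 648] [0.5758 0.057  0.3231] zmax 0.324
red
[427.6  58.3] [ 405   21   40   76 2380] [0.7508 0.1766 0.0447] zmax 0.046
[284.3  47.9] [278  30  13  37 219] [0.5873 0.1967 0.1008] zmax 0.102
[252.9  55.6] [247  38  13  36 194] [0.5559 0.1943 0.1007] zmax 0.102
[140.7 215.4] [120 184  38  67 848] [0.3677 0.0344 0.0238] zmax 0.028
```

View pics/w4.png

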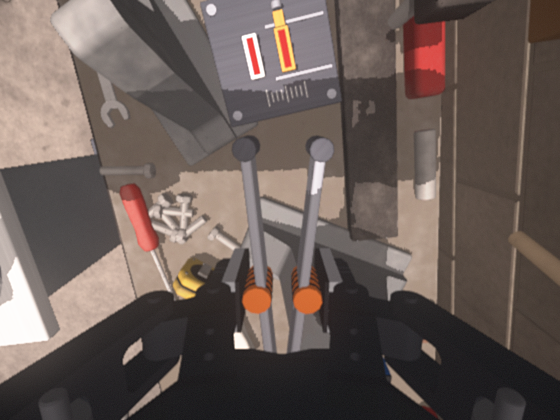

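The lines are at about (284,48) on the brass slide and (253,56) on the aluminium block. The divider points are at (245,148) and (320,148). Next I'll measure directions.

```bash
cat >> h.py <<'E'
def seg(s,lo,hi,box,z):
    "centre, angle and extent of a coloured line, its pixel rays met with plane z"
    x0,y0,x1,y1=box;hsv=cv2.cvtColor(s['color'],cv2.COLOR_RGB2HSV);m=cv2.inRange(hsv,lo,hi)|cv2.inRange(hsv,(175,lo[1],lo[2]),(180,255,255))
    n,l,st,c=cv2.connectedComponentsWithStats(m[y0:y1,x0:x1]);r=[]
    for i in range(1,n):
        if st[i,4]<40: continue
        v,u=np.nonzero(l==i);q=ray(s,u+x0,v+y0,z)
        (cx,cy),(w,h),a=cv2.minAreaRect((q*1000).astype(np.float32))
        vx,vy,_,_=cv2.fitLine((q*1000).astype(np.float32),cv2.DIST_L2,0,.01,.01).ravel()
        r.append((q.mean(0),np.degrees(np.arctan2(vy,vx))%180,sorted((w,h))));print(np.round(r[-1][0],4),(cx,cy),r[-1][1].round(1),np.round(r[-1][2],1))
    return r
def ray(s,u,v,z):
    d=np.stack([(np.asarray(u)-s['cx'])/s['fx'],(np.asarray(v)-s['cy'])/s['fy'],np.ones(np.shape(u))],-1)@s['T'][:3,:3].T
    e=s['T'][:3,3];return (e+d*((z-e[2])/d[...,2])[...,None])[...,:2]
def cap(s,u,v,r=7):
    P=cloud(s)[v-r:v+r+1,u-r:u+r+1].reshape(-1,3);zt=np.percentile(P[:,2],90)
    q=P[P[:,2]>zt-.004];return q.mean(0).round(4)
E
python3 - <<'E'
from h import *
s=pickle.load(open('w4.pkl','rb'))
seg(s,(0,130,90),(6,255,255),(240,20,300,85),.1005)
for p in[(245,148),(320,148)]:print(cap(s,*p))
P=cloud(s)
for p in[(250,180),(252,220),(255,255),(312,220),(308,255)]:print(p,P[p[1]-3:p[1]+4,p[0]-4:p[0]+5,:].reshape(-1,3)[:,2].max().round(4))
s3=pickle.load(open('w3.pkl','rb'))
for p in[(222,149),(344,149)]:print('w3',cap(s3,*p))
t=pickle.load(open('top.pkl','rb'));fix(t);seg(t,(0,100,90),(9,255,255),(190,185,240,238),.1005)
E
```

```text
[0.5873 0.1967] (587.4070434570312, 196.4438934326172) 94.5 [ 5.7 32.5]
[0.556  0.1942] (555.9437255859375, 193.95431518554688) 94.8 [ 5.2 32.2]
[0.5609 0.1193 0.3224]
[0.587  0.1158 0.3233]
(250, 180) 0.3224
(252, 220) 0.3225
(255, 255) 0.4337
(312, 220) 0.4337
(308, 255) 0.3225
w3 [ 0.6297 -0.2286  0.1344]
w3 [ 0.6719 -0.2344  0.1338]
```

Run:
```python
from h import *
s=pickle.load(open('w4.pkl','rb'))
for p in[(245,148),(320,148),(256.3,299.2),(307.2,299.6)]:print(p,ray(s,*p,.3225).round(4))
P=cloud(s)
for u0,u1 in[(225,265),(300,342)]:
    Q=P[130:165,u0:u1].reshape(-1,3);m=(Q[:,2]>.30);print(Q[m].mean(0),Q[m].min(0).round(4),Q[m].max(0).round(4),m.sum())
    mm=(P[130:165,u0:u1,2]>.30);print(*[''.join('#' if x else '.' for x in r) for r in mm[::2]],sep='\n')
```

```text
(245, 148) [0.5609 0.1193]
(320, 148) [0.5871 0.1157]
(256.3, 299.2) [0.5554 0.0596]
(307.2, 299.6) [0.5758 0.0566]
[0.5611136  0.11886244 0.32166942] [0.5559 0.1115 0.3009] [0.5747 0.1252 0.4337] 664
........................................
........................................
........................................
.................#############..........
............#####################.......
..........########################......
........###########################.....
.......############################.....
.......############################.....
.......############################.....
.......###########################......
.......##########################.......
........#######################.........
.........#####################..........
...........####################.........
..............#################.........
...............################.........
................###############.#.......
[0.58675697 0.11522711 0.32115181] [0.5747 0.1084 0.3012] [0.5919 0.1252 0.4337] 667
..........................................
..........................................
..........................................
...........############...................
........####################..............
.......########################...........
......##########################..........
.....#############################........
.....#############################........
......############################........
......############################........
........##########################........
.........########################.........
..........######################..........
..........####################............
.........##################...............
.........################.................
.........################.................
```

Measured: lines are 31.4 mm apart at 94.6°, centred at (0.5717,0.1955). Points are 26.4 mm apart at a 32.3 mm opening, because the rolls sit outboard of the legs. So the opening needs to be about 35.3 mm, with a +0.222 rad turn and the TCP at about (0.5765,0.136). I'll hover above first.

{"api": "carry_out", "payload": {"motion": [0.002,0.012,0,0.037,0.0325,0.002,0.013,0,0.037,0.033,0.002,0.013,0,0.037,0.0335,0.002,0.013,0,0.037,0.034,0.002,0.013,0,0.037,0.0345,0.001,0.0135,0,0.037,0.035,0,0,-0.03,0,0.0352,0,0,-0.04,0,0.0352,0,0,-0.03,0,0.0352,0,0,-0.02,0,0.0352,0,0,-0.01,0,0.0352,0,0,0,0,0.0352,0,0,0,0,0.0352]}}

```text
time: 9.43
tcp_pos: [0.577, 0.1374, 0.1623]
eef_rot: [179.9, 0.0, 94.9]
force: [-0.9, 0.2, -0.2]
finger_gap: 0.0353
grip_force: 7.8
```

Run:
```python
from h import *
o=get_obs();print(o['time'],o['tcp_pos'],o['eef_rot'],o['finger_gap'],o['force'],o['grip_force'],o['joints'].round(0))
s=cam('wrist');save(s,'w5.png');pickle.dump(s,open('w5.pkl','wb'))
blobs(s,(5,120,120),(22,255,255),30)
seg(s,(0,130,90),(6,255,255),(200,20,370,160),.1005)
```

```text
9.425 [0.57695787 0.13736578 0.16228794] [1.79904739e+02 3.98631415e-03 9.49432594e+01] 0.035295347057882814 [-0.87690672  0.21666053 -0.18802278] 7.818970084190369 [ 2. 30. 79.  0. 71. -3.]
[304.9 131.6] [295  84  22  87 926] [0.5852 0.2035 0.1002] zmax 0.101
[252.5 299.3] [238 285  30  29 657] [0.5652 0.1363 0.1948] zmax 0.196
[311.  299.5] [297 285  29  29 656] [0.5886 0.1383 0.1949] zmax 0.196
[166.6 384.6] [158 379  16  14  57] [ 0.4646 -0.0867  0.0179] zmax 0.247
[141.4 402.4] [129 393  28  18 159] [ 0.453  -0.0783  0.0549] zmax 0.08
[124.5 415.9] [120 412  11   8  51] [ 0.4395 -0.0891  0.0594] zmax 0.255
[0.5558 0.1962] (555.7267456054688, 196.03904724121094) 95.5 [ 5.9 28.8]
[0.5871 0.1993] (587.4013671875, 198.78652954101562) 95.2 [ 6.3 28.8]
```

View pics/w5.png

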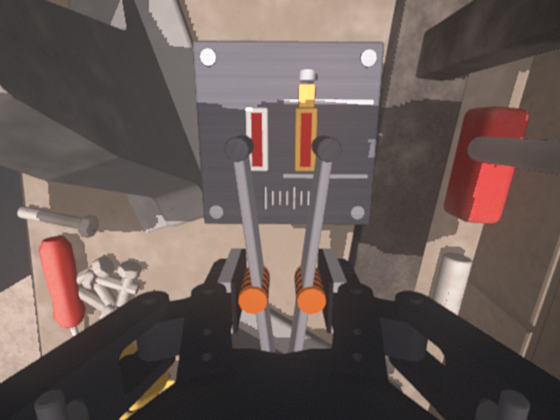

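In the view the caps are at (238,148) and (327,148), with the lines at (257,140) and (306,140). Next I'll work out the points' offsets in gauge axes.

```bash
cat >> h.py <<'E'
def tips(s,boxes,ztop):
    r=[]
    g=cv2.medianBlur(cv2.cvtColor(s['color'],cv2.COLOR_RGB2GRAY),3)
    P=cloud(s)
    for x0,y0,x1,y1 in boxes:
        m=(P[y0:y1,x0:x1,2]>ztop-.006)
        # topmost part: fit circle to upper edge pixels of the cap
        pts=np.array([(x0+u,y0+np.nonzero(m[:,u])[0][0]) for u in range(m.shape[1]) if m[:,u].any()],float)
        q=ray(s,pts[:,0],pts[:,1],ztop);r.append(q)
    return r
E
python3 - <<'E'
from h import *
s=pickle.load(open('w5.pkl','rb'))
zt=.194
caps=[ray(s,*p,zt) for p in[(238,148),(327,148)]];rolls=[ray(s,*p,zt+.001) for p in[(252.5,299.3),(311,299.5)]]
print('caps',caps,'D',np.linalg.norm(caps[1]-caps[0]),'rolls',rolls)
d=caps[1]-caps[0];print('heading',np.degrees(np.arctan2(d[0]*1,-d[1]))if 0 else np.degrees(np.arctan2(d[1],d[0]))+90)
a=np.radians(94.8);n=np.array([np.sin(a),-np.cos(a)]);l=np.array([np.cos(a),np.sin(a)])
L=[np.array([.5559,.1955]),np.array([.5872,.198])]
for c,q in zip(caps,L):print('cross',((c-q)@n*1000).round(2),'along',((c-q)@l*1000).round(2))
P=cloud(s)
for p in[(238,148),(327,148),(243,200),(321,200)]:print(p,np.median(P[p[1]-3:p[1]+4,p[0]-3:p[0]+4,2]).round(4))
hsv=cv2.cvtColor(s['color'],cv2.COLOR_RGB2GRAY)
big=cv2.resize(s['color'][120:180,210:350,::-1],None,fx=5,fy=5,interpolation=cv2.INTER_CUBIC);cv2.imwrite('pics/w5c.png',big)
E
```

```text
caps [array([0.5563818 , 0.19528567]), array([0.58762305, 0.19798983])] D 0.031358059342589686 rolls [array([0.56520891, 0.1364222 ]), array([0.58854887, 0.13832061])]
heading 94.94703973381428
cross 0.46 along -0.25
cross 0.42 along -0.05
(238, 148) 0.1942
(327, 148) 0.1943
(243, 200) 0.1929
(321, 200) 0.1931
```

View pics/w5c.png

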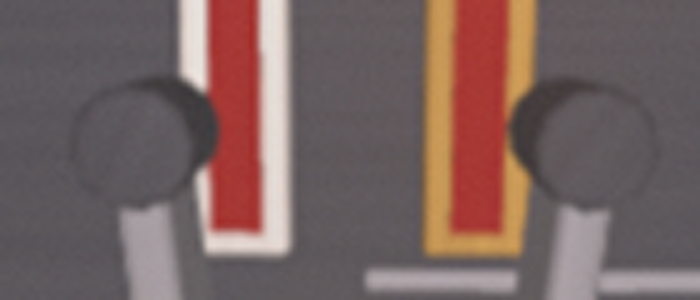

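Corrected cap centres are (236,149) and (327.4,149). Both points are within about 0.5 mm of their lines, and the gap is about 0.6 mm wide. I'll close 0.3 mm and descend to about 4 mm clearance.

{"api": "carry_out", "payload": {"motion": [0,0,-0.01,0,0.0349,0,0,-0.015,0,0.0349,0,0,-0.012,0,0.0349,0,0,-0.008,0,0.0349,0,0,-0.005,0,0.0349,0,0,-0.003,0,0.0349,0,0,-0.0015,0,0.0349,0,0,0,0,0.0349,0,0,0,0,0.0349,0,0,0,0,0.0349]}}

```text
time: 10.72
tcp_pos: [0.5766, 0.1372, 0.1069]
eef_rot: [180.0, 0.0, 94.9]
force: [-0.6, -0.1, -0.4]
finger_gap: 0.0351
grip_force: 7.8
```

Run:
```python
from h import *
o=get_obs();print(o['time'],o['tcp_pos'],o['eef_rot'],o['finger_gap'],o['force'],o['grip_force'])
s=cam('wrist');pickle.dump(s,open('w6.pkl','wb'))
blobs(s,(5,120,120),(22,255,255),30)
seg(s,(0,130,90),(6,255,255),(200,20,370,200),.1005)
P=cloud(s);print(P[148,236],P[148,328],P[200,243],P[200,321])
big=cv2.resize(s['color'][60:200,190:380,::-1],None,fx=4,fy=4,interpolation=cv2.INTER_CUBIC);cv2.imwrite('pics/w6c.png',big)
```

```text
10.725 [0.5765862  0.13722447 0.10694704] [1.79982573e+02 5.86963428e-04 9.49263826e+01] 0.035054530504791355 [-0.55502148 -0.07281975 -0.41210751] 7.8424085676670074
[311.   74.1] [306  68  22  22  48] [0.5803 0.2278 0.1   ] zmax 0.101
[311.4 131.2] [ 300   90   32   97 1180] [0.5833 0.2056 0.1002] zmax 0.101
[252.6 299.3] [238 285  30  29 668] [0.5649 0.1363 0.1395] zmax 0.141
[310.8 299.4] [297 285  29  29 664] [0.5882 0.1382 0.1395] zmax 0.14
[0.556  0.1994] (555.8082275390625, 194.07408142089844) 100.4 [ 6.3 32.8]
[0.5862 0.2008] (587.283447265625, 196.54730224609375) 89.5 [ 6.6 33.3]
[0.55528634 0.19504295 0.13808593] [0.5874736  0.19794698 0.13987575] [0.55867327 0.17615117 0.13727179] [0.58753552 0.17884703 0.13814419]
```

View pics/w6c.png

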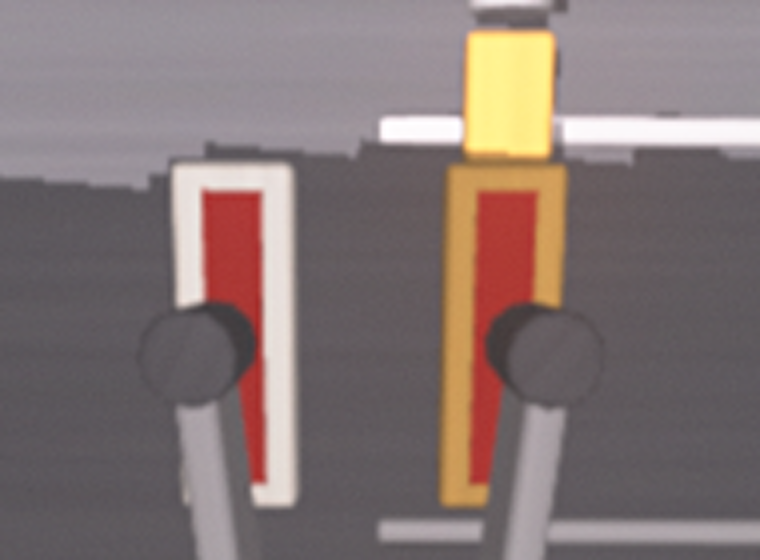

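Run:
```python
from h import *
s=pickle.load(open('w6.pkl','rb'))
f=lambda x,y:(x/4+190-.4,y/4+60-.4)
a=np.radians(94.9);n=np.array([np.sin(a),-np.cos(a)]);l=np.array([np.cos(a),np.sin(a)])
red=[ray(s,*f(x,y),.1005)@n for x,y in[(203,250),(264,250),(475,250),(537,250)]];c=[(red[0]+red[1])/2,(red[2]+red[3])/2];print('lines',c,c[1]-c[0],'widths',red[1]-red[0],red[3]-red[2])
ends=[ray(s,*f(*p),.1005)@l for p in[(232,190),(257,484),(508,190),(482,484)]];print('along',ends)
for z in(.139,):
    k=[ray(s,*f(*p),z) for p in[(188,356),(555,357)]]
    print('caps cross mm',[(k[i]@n-c[i])*1000 for i in(0,1)],'along',[q@l for q in k],'D',np.linalg.norm(k[1]-k[0]))
for z in(.102,.104,.106):
    e=[ray(s,*f(*p),z)@n for p in[(255,340),(487,345)]];print(z,'tips cross mm',(e[0]-.003-c[0])*1000,(e[1]+.003-c[1])*1000)
P=cloud(s)[60:200,190:380]
for p in[(245,335),(250,345),(495,335),(490,345),(250,320),(500,320)]:
    u,v=int(p[0]/4),int(p[1]/4);print(p,P[v-1:v+2,u-1:u+2,2].min().round(4),P[v,u].round(4))
```

```text
lines [np.float64(0.5705234336764822), np.float64(0.6020754633891954)] 0.0315520297127132 widths 0.007061367883720693 0.007180491828135405
along [np.float64(0.16267402011757923), np.float64(0.1287125233234252), np.float64(0.16269789584527825), np.float64(0.1287263237031216)]
caps cross mm [np.float64(-0.2725854394810545), np.float64(0.42376934202836836)] along [np.float64(0.14675572165475542), np.float64(0.14668925652159692)] D 0.03224845298771936
0.102 tips cross mm -0.6196077851504667 0.9394392806323371
0.104 tips cross mm -0.44314230923958586 0.7491621731324782
0.106 tips cross mm -0.2666768333288161 0.5588850656325084
(245, 335) 0.1221 [0.5594 0.1965 0.126 ]
(250, 345) 0.121 [0.5599 0.1954 0.1263]
(495, 335) 0.1203 [0.5835 0.1986 0.126 ]
(490, 345) 0.1197 [0.5834 0.1973 0.1242]
(250, 320) 0.0998 [0.5591 0.1973 0.1191]
(500, 320) 0.1217 [0.5839 0.1999 0.1287]
```

The points are within about 0.5 mm of the lines, along-line position is centred, and clearance is about 3.5 mm. The gap is still about 0.7 mm wide, so I'll close slightly and let it settle.

{"api": "carry_out", "payload": {"motion": [0,0,0,0,0.0345,0,0,0,0,0.0345,0,0,0,0,0.0345,0,0,0,0,0.0345,0,0,0,0,0.0345,0,0,0,0,0.0345]}}

```text
time: 11.52
tcp_pos: [0.5765, 0.1372, 0.1068]
eef_rot: [-180.0, -0.0, 94.9]
force: [0.9, 0.3, -0.6]
finger_gap: 0.0348
grip_force: 7.9
```

Run:
```python
from h import *
def circ(s):
    P=cloud(s);z=np.median(P[146:152,234:240,2]);out=[]
    for x0 in(218,308):
        m=((P[125:175,x0:x0+42,2]>.134)).astype(np.uint8)
        d=cv2.distanceTransform(cv2.copyMakeBorder(m,1,1,1,1,0),2,5);v,u=np.nonzero(d>d.max()-.3);out.append((u.mean()-1+x0,v.mean()-1+125,d.max()))
    return out
for w in('old','new'):
    s=pickle.load(open('w6.pkl','rb')) if w=='old' else cam('wrist')
    c=circ(s);k=[ray(s,a,b,.139) for a,b,_ in c];print(w,np.round(c,1),np.linalg.norm(k[1]-k[0]),k)
    seg(s,(0,130,90),(6,255,255),(200,90,370,130),.1005)
o=get_obs();print(o['time'],o['tcp_pos'],o['finger_gap'],o['force'],o['grip_force'])
```

```text
old [[237.  148.5  12.4]
 [327.5 149.   12.2]] 0.031810114957940276 [array([0.55576968, 0.19497506]), array([0.58747625, 0.19753959])]
[0.5548 0.2058] (554.7752075195312, 205.78005981445312) 92.5 [6.  9.4]
[0.5863 0.2085] (586.3106079101562, 208.50074768066406) 91.3 [6.6 9.3]
new [[238.  148.5  12.4]
 [326.3 148.7  12.2]] 0.030997724498681156 [array([0.55606537, 0.19503092]), array([0.5869529 , 0.19764227])]
[0.5548 0.2059] (554.7138061523438, 205.79083251953125) 94.5 [6.  9.4]
[0.5863 0.2085] (586.27490234375, 208.51495361328125) 92.3 [6.6 9.3]
11.575 [0.57651896 0.13723014 0.10679152] 0.03486215559460309 [-0.32035499 -0.11060869 -1.36153969] 7.9228475689888
```

The points are now about 31.2 mm apart against 31.5 mm for the lines. Each is within 0.4 mm of its line, the gap is steady, and there's no contact.

```bash
python3 -c "
from workcell import hand_in
print(hand_in())"
```

```text
the job is handed in; nothing more can be done
None
```

I handed the job in with the dividers still held level over the gauge: by the last measurements each point was within about 0.4 mm of the middle of its red line and about 3.5 mm above it, the gap was steady, and there was no sign of contact.

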